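Pack a rail flange in its kit case

TASK

Take the yellow rail flange from the sloping rack and lay it gently in the round pocket of the open kit case, disc down on the pocket floor and socket pointing up. Once you have let go of it, close the blue lid of the case fully. Leave the grey flange in the rack, and the cup, wrench and tape roll on the bench, where they are.

Things in the scene. Friction and masses are not known exactly. Their poses are not given: they have to be found in the camera images.
- flange: Yellow metal rail flange, about 0.25 kg: round disc 76 mm across, 7 mm thick, with a round socket 34 mm across and 36 mm tall on its middle. Origin: centre of the disc's flat outer face; z: along the axis towards the socket's open end. It starts leaning in one of the rack's two bays, flat face on the board, z pointing out of the board, 30 degrees above level, towards the robot's side.
- spare_flange: Grey flange of the same shape, same axes, leaning in the other bay of the rack. The two bays' centres are 125 mm apart. Leave it.
- rack: Fixed plywood rack 250 mm wide (y); its board slopes 60 degrees from level, faces -x and up, ends 120 mm above the bench. Each flange leans on it, edge on two 10 mm dowels that stand 13 mm out of the board, 28 mm to either side and 33 mm down the slope from the flange's centre. Origin on the bench, 105 mm below the line through the two flanges' origins.
- case: Fixed level kit case base: black slab 140 mm deep (x), 200 mm wide (y), 24 mm high. Origin: centre of its underside, on the bench; z up. -x is its front, towards the robot; the lid's hinge runs along its top far edge (+x). Three steel bolts sunk in the +y half stand up to 4 mm above the slab.
- pocket (a point): Centre of the floor of the round pocket, at x 0, y -45 mm, z 14 mm of the case. The pocket is 82 mm across, 10 mm deep, open at the top, its floor grey. Axes as the case's.
- lid (a joint): Angle of the blue lid, rad: 0 closed, 1.8 fully open; starts 1.5 to 1.75. Stiff hinge (0.25 N m friction): it stays where left, push it all the way. 160 g hollow tray, 140 by 200 by 42 mm deep, 4 mm walls; a white tab (60 wide, 10 thick, 14 mm out) on the free edge's wall near the rim. Closed, its flat outer face is 66 mm above the bench, clear of the flange inside.
- lid_hinge (a point): Middle of the lid's hinge line, at x 70, y 0, z 24 mm of the case. Axes turn with the lid; closed, they are the case's, and the lid extends 140 mm to -x and 42 mm up from here. It opens by turning about +y: the free edge goes up and over to +x.
- lid_top_edge (a point): Middle of the lid's free edge on its flat outer face (140 mm from the hinge along -x and 42 mm along z of the lid's own axes).
- cup: White cup, 70 mm across the rim, 70 mm tall, at the right of the bench. Origin: centre of its underside. Leave it.
- wrench: Steel wrench, 180 mm long, lying in the middle of the bench, between the rack and the case. Leave it.
- tape_roll: Brown roll of tape, 90 mm across, 48 mm tall, open in the middle, standing flat on the bench at the left. Origin: centre of its underside. Leave it.
Not all that is in view belongs to the job. Of the things like the flange, leave any that is green, red or turquoise; of the rest the larger one is meant.

How it is judged:
By the outcome, as a careful person would: the job done as asked, in the order asked, and still so for the second after the job is handed in, with the robot touching nothing.
It also fails if it takes over 64 s, if anything falls off the work surface, if the arm or the gripper's body presses on something with over 40 N, if the wrist force passes 120 N, or if a joint passes its speed limit or range.

ROBOT

A 6-joint arm with a two-finger parallel gripper is mounted at the origin on the work surface. World frame = base frame: x ahead of the robot, y to its left, z up, the work surface at z = 0. Lengths are in m, angles in rad, forces in N, time in s.
With the tool pointing down it reaches from about 0.325 to 0.9 m from the base axis. Payload 6.1 kg.
Tool frame: the origin (TCP) lies at the very end of the fingers, on their centre line; the grasp point (between the pads) lies 19 mm behind it; z points along the fingers, x is the direction in which the jaws open and shut, and the axes are right-handed (so a half turn about z gives the same grasp; the last joint's range is limited). The gripper opens to 85 mm and grips with 20 to 120 N. Pads are 22 mm wide; open, the fingers measure 114 mm over their backs; the gripper's body (76 mm by 85 mm) begins 54 mm behind the grasp point. The pads swing forward as they close: fully open they stand 13 mm farther back than shut.
Start: joints at [-1.277, 0.22, 1.526, -0, 1.395, -0.126], TCP at [0.255, -0.571, 0.231] pointing down, gripper open.
Joint ranges: [-2.98, 2.98], [-0.91, 2.08], [0.09, 2.57], [-1.24, 4.39], [0.2, 2.65], [-2.68, 2.68]. Speed limits (rad/s): [2.57, 2.57, 3.01, 3.14, 3.14, 3.14].

INTERFACE

Orientations are given as a rotation vector (axis times angle).
In Python, from cell import get_obs, camera, sign_off gives the robot as it stands.
- The arm moves only by the tool carry_out, never from a script. Its argument "plan" is a list of rows, each a list of 7 numbers: the gripper's target within -1 to 1 (shut at 1, half-way at 0, fully open at -1), then the shift along the tool's x, y, z in m, then the turn, a rotation vector about the tool's x, y, z in degrees. In form: [[fingers, dx, dy, dz, ax, ay, az], ...]. A call has 1 to 5 rows; each row is the pose to reach, as a shift and turn from the pose commanded when the call began, along the tool's axes at that moment; what a row does not reach only later rows make up. A row lasts 1/8 s, in which the tool goes at most 62.5 mm and 10.7 degrees, less where a joint would pass 70% of its speed; a pose out of reach is approached as far as the arm can. A call with a gripper value outside its range is refused whole. The fingers move at their own pace and stop on an object; "grip_force" is the grip in N (left out, the last holds). Time passes only in rows, so rows that repeat a pose let the fingers close. It gives the time, the measured TCP pose, the force and the opening at its end, in the units of the state.
- get_obs(): the state, without advancing time (a new reading comes with each control period).
- camera(name): name is "scene" or "top"; returns a dict with "frame" (384x512x3 uint8, red, green, blue), "camera_matrix" (3x3 intrinsics, pixels), "k1" (the pictures are not rectified: a ray, as slopes to the right and down, at radius r is drawn at 1 + k1 r^2 times it, then the intrinsics apply), "position" and "orientation" of the camera in the world. Camera axes: x right, y down, z forward; pixel columns grow to the right and rows downward; lengths in m; the calibration is good to about 2 mm. A picture is of the moment at which its call begins. There is no depth.
- sign_off(): hands the job in, once; it reports no verdict.
The state is a dict: "time_s": time; "q": joint angles; "joint_vel": joint speeds; "joint_torque": joint torques, N m; "ee_pos": TCP position; "ee_rot": TCP orientation; "force": force on the tool from outside, world axes, zero at the start; "moment": the same for the moment, N m; "gripper_width": finger opening in m.
Only numpy, scipy, OpenCV 4.12 (cv2) and the standard library are available. Lean on these libraries where they do the work, as an engineer would, in place of code of your own. Each camera call takes 0.05 s, during which the arm holds its last target. There are 200 camera calls.

## Working session

There is one attempt and no reset: what is moved stays moved. The work goes in short steps, Python scripts to look and compute and a tool call to move; the robot and the scene stay as the last step left them, time stands still between calls to the robot, and variables do not carry over. Pictures are saved under pics/ and viewed, about 8 in all and at most 12, crops included, and the job is handed in when it is done.

Besides the shell and the picture viewer there is one more tool, called in YAML: its name, and indented under it one key for each argument. carry_out: Moves the arm, as the interface text tells. Its arguments: {"type":"object","properties":{"plan":{"type":"array"},"grip_force":{"type":"number"}},"required":["plan"]}

```bash
ls; mkdir -p pics
cat > h.py <<'E'
import numpy as np, cv2
from scipy.spatial.transform import Rotation as R
from cell import get_obs, camera, sign_off
def cam(n):
    c=camera(n); o=np.array(c["orientation"],float)
    c["R"]=o if o.shape==(3,3) else (R.from_rotvec(o).as_matrix() if o.size==3 else R.from_quat(o).as_matrix())
    c["K"]=np.array(c["camera_matrix"]); c["p"]=np.array(c["position"]); return c
def proj(c,P):
    P=np.atleast_2d(P); q=(P-c["p"])@c["R"]; s=q[:,:2]/q[:,2:]; r2=(s**2).sum(1,keepdims=True)
    s=s*(1+c["k1"]*r2); return s@c["K"][:2,:2].T+c["K"][:2,2]
def ray(c,uv):
    s=cv2.undistortPoints(np.array([[uv]],float),c["K"],np.array([c["k1"],0,0,0.]),)[0,0]
    d=c["R"]@np.array([s[0],s[1],1]); return c["p"],d/np.linalg.norm(d)
def atz(c,uv,z):
    p,d=ray(c,uv); return p+d*(z-p[2])/d[2]
def save(c,name,box=None,k=1):
    f=c["frame"][:,:,::-1]
    if box: f=f[box[1]:box[3],box[0]:box[2]]
    cv2.imwrite("pics/"+name,cv2.resize(f,None,fx=k,fy=k,interpolation=cv2.INTER_CUBIC))
E
python3 - <<'E'
from h import *
for n in("scene","top"):
    c=cam(n); print(n,c["orientation"],c["p"],c["K"].tolist(),c["k1"]); save(c,n+"0.png",None,1.5)
print(get_obs())
E
```

```text
pics
scene [-1.58971199 -1.90123295  0.86274902] [1.38276617 0.15574281 0.89320497] [[433.3030462741249, 0.0, 259.06225284483054], [0.0, 433.3030462741249, 188.4181004068803], [0.0, 0.0, 1.0]] 0.03303549565066962
top [-2.2040682   2.16377914 -0.12673743] [0.43739688 0.01820666 1.05512831] [[380.32394373335643, 0.0, 250.22992992293172], [0.0, 380.32394373335643, 200.28438919382586], [0.0, 0.0, 1.0]] -0.08554696454585509
{'time_s': 0.1, 'q': array([-1.27708668e+00,  2.21126910e-01,  1.52750783e+00,  1.60171340e-05,
        1.39467254e+00, -1.26075950e-01]), 'joint_vel': array([ 0.00051816, -0.00016238, -0.00150675,  0.00111826, -0.00049652,
       -0.00090209]), 'joint_torque': array([ 7.91625080e-04, -4.98243248e+01, -3.90546477e+01, -2.70693754e-04,
        5.63725465e-03, -3.46820991e-05]), 'ee_pos': array([ 0.25458618, -0.57021001,  0.23031534]), 'ee_rot': array([-2.63459514e+00,  1.70923400e+00,  2.04051210e-03]), 'force': array([ 0.43921686, -0.51023201,  0.12078142]), 'moment': array([ 0.01731688,  0.02454994, -0.01789232]), 'gripper_width': 0.08545116593242068}
```

View pics/scene0.png

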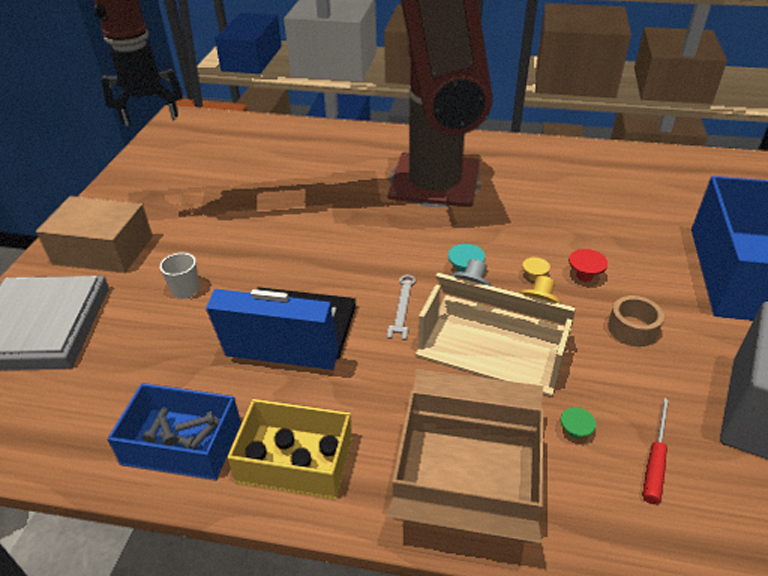

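View pics/top0.png

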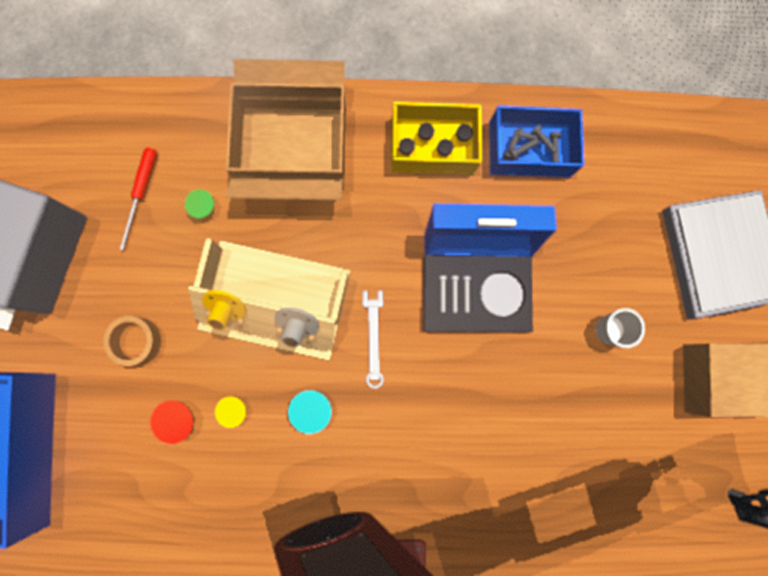

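Both views show the yellow flange in the rack's left bay at top (222,312)/1.5. Look-alikes in the top view (1.5x pixels) are the grey flange (295,325), small yellow (230,412), red (172,422), turquoise (310,412) and green (199,204). I choose the one in the rack: it is yellow and the larger of the two yellows. Next, close crops.

Run:
```python
from h import *
c=cam("top"); save(c,"rack.png",(120,150,245,245),6); save(c,"case.png",(270,125,380,230),5.5)
```

```text
(no output)
```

View pics/rack.png

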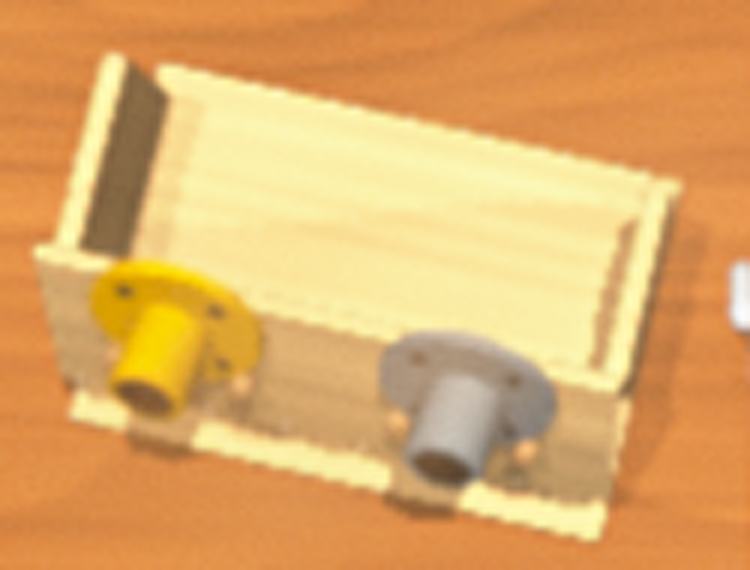

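View pics/case.png

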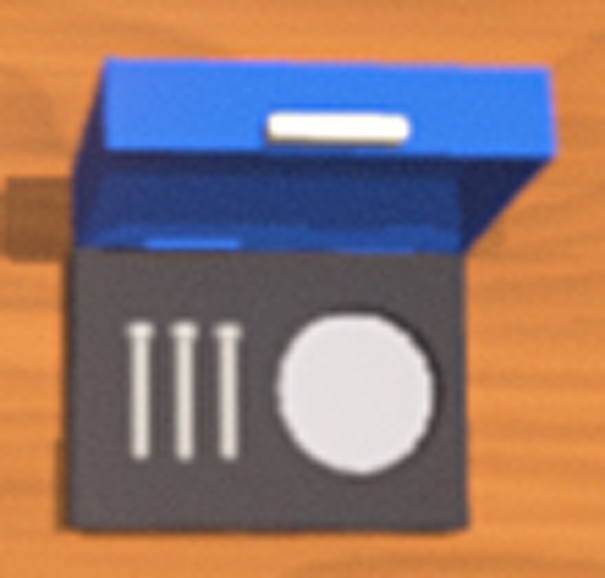

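```bash
cat > fit.py <<'E'
from h import *
from scipy.optimize import least_squares
c=cam("top")
def px(U,V,k,ox,oy): return [(U+.5)/k-.5+ox,(V+.5)/k-.5+oy]
T=lambda x,P:np.array(P)@R.from_euler("z",x[2]).as_matrix().T+[x[0],x[1],0]
rk=[((-.0372,.0625,.1265),(146,393)),((-.0372,-.0625,.1265),(444,467)),((.0087,.125,.12),(37,248)),((.0087,-.125,.12),(632,392))]
cs=[((-.07,.1,.024),(68,528)),((-.07,-.1,.024),(467,525)),((.07,-.1,.024),(462,250)),((.07,.1,.024),(72,250)),((0,-.045,.019),(357,394))]
for nm,L,a,g in(("rack",rk,(6,120,150),(.5,.2,-.2)),("case",cs,(5.5,270,125),(.5,-.15,0))):
    P=[l[0] for l in L]; uv=np.array([px(*l[1],*a) for l in L])
    s=least_squares(lambda x:(proj(c,T(x,P))-uv).ravel(),g); print(nm,s.x.round(4),np.degrees(s.x[2]).round(2),"res px",s.fun.round(1)); 
    if nm=="rack": print("flange",T(s.x,[[0,.0625,.105]]).round(4))
    else:
        print("pocket",T(s.x,[[0,-.045,.014]]).round(4)); X=s.x
L=[((-.14,.1,.042),(104,58)),((-.14,-.1,.042),(551,68)),((-.14,.1,0),(104,150)),((-.14,-.1,0),(556,157))]
uv=np.array([px(*l[1],5.5,270,125) for l in L])
lid=lambda t:T(X,np.array([l[0] for l in L])@R.from_euler("y",t).as_matrix().T+[.07,0,.024])
s=least_squares(lambda t:(proj(c,lid(t[0]))-uv).ravel(),[1.6]); print("lid",s.x,s.fun.round(1)); print(lid(s.x[0]).round(3))
E
python3 fit.py
```

```text
rack [ 0.5063  0.1867 -0.2208] -12.65 res px [ 0.7 -0.1  0.4 -0.2  0.2  0.2 -1.3  0.2]
flange [[0.52   0.2477 0.105 ]]
case [ 0.5521 -0.1913  0.0152] 0.87 res px [ 0.4  0.   0.4  0.7  0.1  0.3 -0.6 -0.3 -0.3 -0.8]
pocket [[ 0.5528 -0.2363  0.014 ]]
lid [1.70554713] [-0.8  0.5 -1.1 -0.1 -0.3  0.1 -0.6 -0.2]
[[ 0.681 -0.089  0.157]
 [ 0.684 -0.289  0.157]
 [ 0.639 -0.09   0.163]
 [ 0.642 -0.29   0.163]]
```

```bash
cat >> h.py <<'E'
def frame(z,x):
    z=np.array(z,float);z/=np.linalg.norm(z);x=np.array(x,float);x-=z*(x@z);x/=np.linalg.norm(x)
    return np.column_stack([x,np.cross(z,x),z])
yaw=-.2208; n=np.array([-.866*np.cos(yaw),-.866*np.sin(yaw),.5]); ry=np.array([-np.sin(yaw),np.cos(yaw),0])
Fo=np.array([.520,.2477,.105])
GR=frame(-n,-ry); DOWN=frame([0,0,-1],-ry)
def rel(p,M,k=5):
    o=get_obs(); C=R.from_rotvec(o["ee_rot"]).as_matrix()
    d=C.T@(np.array(p)-o["ee_pos"]); w=np.degrees(R.from_matrix(C.T@M).as_rotvec())
    print("dist mm",(1e3*np.linalg.norm(d)).round(1),"ang",np.linalg.norm(w).round(1),"full",d.round(4),w.round(1))
    for i in range(1,k+1): print((d*i/k).round(4).tolist(),(w*i/k).round(1).tolist())
E
python3 - <<'E'
from h import *
rel([.36,-.28,.30],DOWN)
C=R.from_rotvec(get_obs()["ee_rot"]).as_matrix(); print(C.round(3))
print(DOWN.T@(np.array([.40,.0,.32])-[.36,-.28,.30]),DOWN.T@(np.array([.427,.2686,.20])-[.40,0,.32]))
E
```

```text
dist mm 316.6 ang 36.7 full [-0.2223 -0.2146 -0.0691] [ 0.   0.1 36.7]
[-0.0445, -0.0429, -0.0138] [0.0, 0.0, 7.3]
[-0.0889, -0.0858, -0.0276] [0.0, 0.0, 14.7]
[-0.1334, -0.1288, -0.0415] [0.0, 0.0, 22.0]
[-0.1778, -0.1717, -0.0553] [0.0, 0.1, 29.4]
[-0.2223, -0.2146, -0.0691] [0.0, 0.1, 36.7]
[[ 0.408 -0.913 -0.   ]
 [-0.913 -0.408  0.001]
 [-0.001 -0.    -1.   ]]
[-0.28196273  0.02229397 -0.02      ] [-0.26799236  0.03248165  0.12      ]
```

carry_out:
  plan:
    - [-1, -0.044, -0.043, -0.014, 0, 0, 7]
    - [-1, -0.088, -0.086, -0.028, 0, 0, 14]
    - [-1, -0.132, -0.129, -0.042, 0, 0, 21]
    - [-1, -0.176, -0.172, -0.056, 0, 0, 28]
    - [-1, -0.222, -0.215, -0.07, 0, 0, 36.7]
  grip_force: 40

```text
time_s: 0.82
ee_pos: [0.3595, -0.2825, 0.3007]
ee_rot: [-1.957, 2.457, -0.001]
force: [1.7, 0.6, -0.1]
gripper_width: 0.0853
```

carry_out:
  plan:
    - [-1, -0.056, 0.004, -0.004, 0, 0, 0]
    - [-1, -0.113, 0.009, -0.008, 0, 0, 0]
    - [-1, -0.169, 0.013, -0.012, 0, 0, 0]
    - [-1, -0.226, 0.018, -0.016, 0, 0, 0]
    - [-1, -0.282, 0.022, -0.02, 0, 0, 0]

```text
time_s: 1.45
ee_pos: [0.3993, -0.0027, 0.3206]
ee_rot: [-1.962, 2.452, -0.001]
force: [1.2, -0.2, 0.4]
gripper_width: 0.0854
```

Run:
```python
from h import *
o=get_obs();print(o["q"],o["ee_pos"])
rel([.40,.22,.26],frame([.55*.976,-.219*.55,-.83],-ry))
```

```text
[-2.04801670e-01 -3.93489696e-01  1.93564962e+00  2.66552986e-05
  1.59844287e+00  1.58703049e+00] [ 0.39929845 -0.00265306  0.32064782]
dist mm 230.8 ang 33.5 full [-0.2174  0.0482  0.0606] [33.5 -0.  -0. ]
[-0.0435, 0.0096, 0.0121] [6.7, -0.0, -0.0]
[-0.087, 0.0193, 0.0242] [13.4, -0.0, -0.0]
[-0.1304, 0.0289, 0.0364] [20.1, -0.0, -0.0]
[-0.1739, 0.0386, 0.0485] [26.8, -0.0, -0.0]
[-0.2174, 0.0482, 0.0606] [33.5, -0.0, -0.0]
```

carry_out:
  plan:
    - [-1, -0.043, 0.01, 0.012, 6.7, 0, 0]
    - [-1, -0.087, 0.019, 0.024, 13.4, 0, 0]
    - [-1, -0.13, 0.029, 0.036, 20, 0, 0]
    - [-1, -0.174, 0.039, 0.048, 26.8, 0, 0]
    - [-1, -0.217, 0.048, 0.061, 33.5, 0, 0]

```text
time_s: 2.08
ee_pos: [0.3999, 0.2196, 0.2602]
ee_rot: [-1.686, 2.107, -0.638]
force: [1.0, -1.2, -0.3]
gripper_width: 0.0858
```

Run:
```python
from h import *
o=get_obs();print(o["q"],o["ee_pos"])
rel(Fo+.08*n,GR)
```

```text
[ 0.63672488 -0.52121656  2.23606184 -0.49850172  1.0673153   2.59248061] [0.39992469 0.21957721 0.26022675]
dist mm 133.8 ang 26.2 full [-0.0533  0.0296  0.1191] [26.2  0.2 -0.1]
[-0.0107, 0.0059, 0.0238] [5.2, 0.0, -0.0]
[-0.0213, 0.0118, 0.0477] [10.5, 0.1, -0.0]
[-0.032, 0.0177, 0.0715] [15.7, 0.1, -0.1]
[-0.0426, 0.0237, 0.0953] [20.9, 0.1, -0.1]
[-0.0533, 0.0296, 0.1191] [26.2, 0.2, -0.1]
```

carry_out:
  plan:
    - [-1, 0, 0, 0, 0, 0, -10]
    - [-1, 0, 0, 0, 0, 0, -20]
    - [-1, 0, 0, 0, 0, 0, -30]
    - [-1, 0, 0, 0, 0, 0, -40]
    - [-1, 0, 0, 0, 0, 0, -50]

```text
time_s: 2.7
ee_pos: [0.3999, 0.2178, 0.2592]
ee_rot: [-2.591, 1.272, -0.844]
force: [0.2, 0.2, -0.0]
gripper_width: 0.0855
```

carry_out:
  plan:
    - [-1, 0, 0, 0, 0, 0, -10]
    - [-1, 0, 0, 0, 0, 0, -20]
    - [-1, 0, 0, 0, 0, 0, -30]
    - [-1, 0, 0, 0, 0, 0, -40]
    - [-1, 0, 0, 0, 0, 0, -50]

```text
time_s: 3.32
ee_pos: [0.3999, 0.2177, 0.2592]
ee_rot: [2.903, -0.059, 0.856]
force: [-0.2, -0.3, 0.3]
gripper_width: 0.0852
```

carry_out:
  plan:
    - [-1, 0, 0, 0, 0, 0, -10]
    - [-1, 0, 0, 0, 0, 0, -20]
    - [-1, 0, 0, 0, 0, 0, -30]
    - [-1, 0, 0, 0, 0, 0, -40]
    - [-1, 0, 0, 0, 0, 0, -50]

```text
time_s: 3.95
ee_pos: [0.4, 0.2177, 0.2592]
ee_rot: [2.487, 1.099, 0.658]
force: [0.1, 0.1, 0.3]
gripper_width: 0.0858
```

carry_out:
  plan:
    - [-1, 0, 0, 0, 0, 0, -10]
    - [-1, 0, 0, 0, 0, 0, -20]
    - [-1, 0, 0, 0, 0, 0, -30]
    - [-1, 0, 0, 0, 0, 0, -30]

```text
time_s: 4.45
ee_pos: [0.4, 0.2177, 0.2592]
ee_rot: [2.064, 1.649, 0.497]
force: [-0.1, -0.1, 0.2]
gripper_width: 0.0855
```

```bash
sed -i 's/^GR=.*/GR=frame(-n,ry); DOWN=frame([0,0,-1],ry)/' h.py
python3 - <<'E'
from h import *
o=get_obs();print(o["q"],o["ee_pos"])
rel(Fo+.08*n,GR)
E
```

```text
[ 0.63060082 -0.51970342  2.23489374 -0.49272501  1.07039844 -0.55626009] [0.39998104 0.21773891 0.25921268]
dist mm 133.5 ang 26.5 full [ 0.0555 -0.0287  0.118 ] [-26.5   0.   -0.1]
[0.0111, -0.0057, 0.0236] [-5.3, 0.0, -0.0]
[0.0222, -0.0115, 0.0472] [-10.6, 0.0, -0.0]
[0.0333, -0.0172, 0.0708] [-15.9, 0.0, -0.1]
[0.0444, -0.023, 0.0944] [-21.2, 0.0, -0.1]
[0.0555, -0.0287, 0.118] [-26.5, 0.0, -0.1]
```

carry_out:
  plan:
    - [-1, 0.011, -0.006, 0.024, -5.3, 0, 0]
    - [-1, 0.022, -0.011, 0.047, -10.6, 0, 0]
    - [-1, 0.033, -0.017, 0.071, -15.9, 0, 0]
    - [-1, 0.044, -0.023, 0.094, -21.2, 0, 0]
    - [-1, 0.0555, -0.0287, 0.118, -26.5, 0, 0]

```text
time_s: 5.08
ee_pos: [0.4345, 0.2674, 0.1696]
ee_rot: [1.779, 1.399, 0.726]
force: [0.6, -0.2, 1.6]
gripper_width: 0.0853
```

Run:
```python
from h import *
o=get_obs();print(o["q"],o["ee_pos"])
rel(Fo+.08*n,GR,1);rel(Fo+.01*n,GR,4)
c=cam("top"); save(c,"pre.png",(110,145,260,260),5)
print((proj(c,[Fo+.043*n,Fo+.08*n])-[110,145])*5)
```

```text
[ 0.90011634 -0.11067301  2.30689256 -1.2407843   0.92784662  0.36813089] [0.4344904  0.26735986 0.16964804]
dist mm 30.8 ang 4.5 full [ 0.0003 -0.01    0.0291] [-4.2  1.6 -0.1]
[0.0003, -0.01, 0.0291] [-4.2, 1.6, -0.1]
dist mm 99.1 ang 4.5 full [ 0.0023 -0.005   0.0989] [-4.2  1.6 -0.1]
[0.0006, -0.0012, 0.0247] [-1.0, 0.4, -0.0]
[0.0012, -0.0025, 0.0495] [-2.1, 0.8, -0.0]
[0.0017, -0.0037, 0.0742] [-3.1, 1.2, -0.0]
[0.0023, -0.005, 0.0989] [-4.2, 1.6, -0.1]
[[172.92737721 349.82046389]
 [145.99603793 412.69067768]]
```

View pics/pre.png

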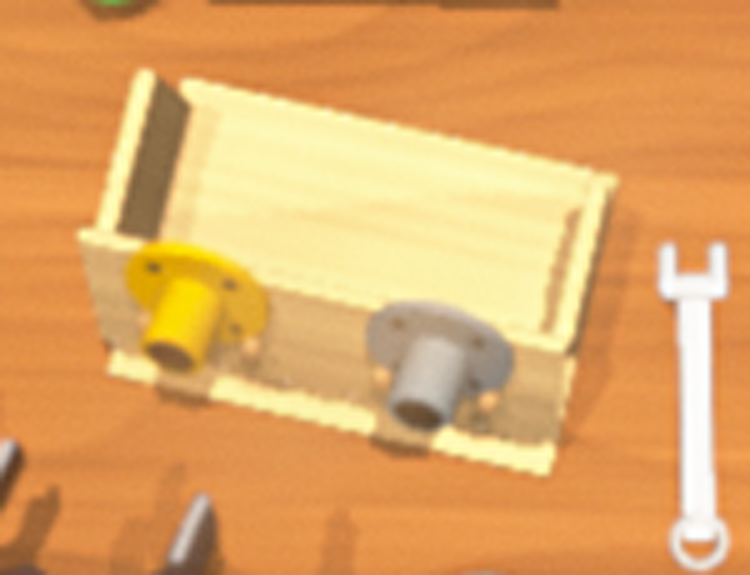

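```bash
cat >> h.py <<'E'
def gt(deg):
    a=np.radians(deg); return frame([np.cos(a)*np.cos(yaw),np.cos(a)*np.sin(yaw),-np.sin(a)],ry)
E
python3 - <<'E'
from h import *
rel(Fo+.075*n,gt(42),3)
E
```

```text
dist mm 38.1 ang 8.2 full [-0.0033 -0.0131  0.0356] [ 8.1  1.4 -0.3]
[-0.0011, -0.0044, 0.0119] [2.7, 0.5, -0.1]
[-0.0022, -0.0087, 0.0237] [5.4, 0.9, -0.2]
[-0.0033, -0.0131, 0.0356] [8.1, 1.4, -0.3]
```

carry_out:
  plan:
    - [-1, -0.001, -0.004, 0.012, 2.7, 0.5, 0]
    - [-1, -0.002, -0.009, 0.024, 5.4, 0.9, 0]
    - [-1, -0.003, -0.013, 0.036, 8.1, 1.4, 0]
    - [-1, -0.003, -0.013, 0.036, 8.1, 1.4, 0]

```text
time_s: 5.62
ee_pos: [0.459, 0.2606, 0.1448]
ee_rot: [1.882, 1.497, 0.675]
force: [-0.1, -1.8, 0.2]
gripper_width: 0.0856
```

Run:
```python
from h import *
print(get_obs()["q"])
rel(Fo+.075*n,gt(42),1)
rel(Fo+.012*n,gt(42),4)
```

```text
[ 0.76035693 -0.12040953  2.28964943 -1.0950887   0.76781958  0.16904106]
dist mm 3.6 ang 0.4 full [ 0.0008 -0.0035 -0.0004] [ 0.1 -0.1 -0.4]
[0.0008, -0.0035, -0.0004] [0.1, -0.1, -0.4]
dist mm 61.9 ang 0.4 full [0.0008 0.0095 0.0612] [ 0.1 -0.1 -0.4]
[0.0002, 0.0024, 0.0153] [0.0, -0.0, -0.1]
[0.0004, 0.0048, 0.0306] [0.0, -0.1, -0.2]
[0.0006, 0.0071, 0.0459] [0.1, -0.1, -0.3]
[0.0008, 0.0095, 0.0612] [0.1, -0.1, -0.4]
```

carry_out:
  plan:
    - [-1, 0.001, 0.002, 0.015, 0, 0, 0]
    - [-1, 0.001, 0.005, 0.031, 0, 0, 0]
    - [-1, 0.001, 0.007, 0.046, 0, 0, 0]
    - [-1, 0.001, 0.0095, 0.061, 0, 0, -0.4]
    - [-1, 0.001, 0.0095, 0.061, 0, 0, -0.4]

```text
time_s: 6.25
ee_pos: [0.5093, 0.25, 0.1091]
ee_rot: [1.873, 1.507, 0.666]
force: [0.1, 0.2, -0.5]
gripper_width: 0.0855
```

Run:
```python
from h import *
print(get_obs()["q"], get_obs()["force"])
rel(Fo+.012*n,gt(42),1)
c=cam("scene"); save(c,"grasp.png",(290,120,430,225),5.5)
```

```text
[ 0.65459422  0.02200097  2.24094759 -1.21519393  0.65377847  0.23338378] [ 0.05444839  0.17304116 -0.54402895]
dist mm 2.0 ang 0.3 full [ 0.0001  0.0018 -0.0008] [-0.  -0.   0.3]
[0.0001, 0.0018, -0.0008] [-0.0, -0.0, 0.3]
```

View pics/grasp.png

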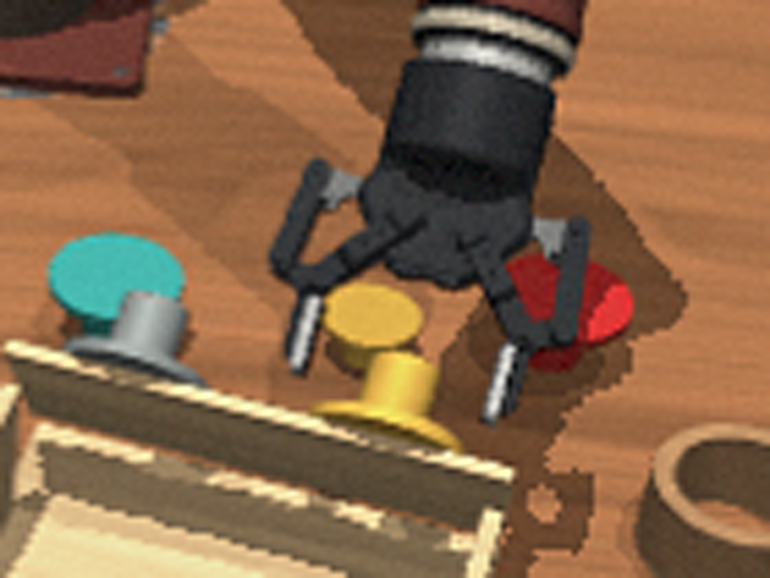

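The open fingers straddle the socket (crop pixel 400,385), between fingertips at (300,370) and (490,420). Closing.

carry_out:
  plan:
    - [0, 0, 0.001, -0.001, 0, 0, 0]
    - [0.3, 0, 0.001, -0.001, 0, 0, 0]
    - [1, 0, 0.001, -0.001, 0, 0, 0]
    - [1, 0, 0.001, -0.001, 0, 0, 0]
    - [1, 0, 0.001, -0.001, 0, 0, 0]
  grip_force: 50

```text
time_s: 6.92
ee_pos: [0.5087, 0.2517, 0.1125]
ee_rot: [1.872, 1.508, 0.671]
force: [-4.8, 1.5, 4.1]
gripper_width: 0.0327
```

carry_out:
  plan:
    - [1, 0, 0, 0, 0, 0, 0]
    - [1, 0, 0, 0, 0, 0, 0]
    - [1, 0, 0, 0, 0, 0, 0]
    - [1, 0, 0, 0, 0, 0, 0]

```text
time_s: 7.42
ee_pos: [0.5088, 0.2517, 0.1125]
ee_rot: [1.872, 1.508, 0.672]
force: [-5.1, 1.6, 5.0]
gripper_width: 0.0325
```

Run:
```python
from h import *
print(get_obs()["gripper_width"], get_obs()["force"])
C=R.from_rotvec(get_obs()["ee_rot"]).as_matrix()
print("n in tool",C.T@n,"Fo in tool",C.T@(Fo-get_obs()["ee_pos"]))
rel(Fo+.012*n+.08*n,gt(42),5)
```

```text
0.03249266136166212 [-5.14091827  1.57269244  5.04189922]
n in tool [ 0.00480886 -0.20670198 -0.97836965] Fo in tool [-0.00154801  0.00236239  0.01380113]
dist mm 78.0 ang 0.4 full [-0.0011 -0.0167 -0.0762] [ 0.1 -0.2  0.3]
[-0.0002, -0.0033, -0.0152] [0.0, -0.0, 0.1]
[-0.0004, -0.0067, -0.0305] [0.0, -0.1, 0.1]
[-0.0007, -0.01, -0.0457] [0.0, -0.1, 0.2]
[-0.0009, -0.0133, -0.061] [0.1, -0.2, 0.2]
[-0.0011, -0.0167, -0.0762] [0.1, -0.2, 0.3]
```

carry_out:
  plan:
    - [1, 0, -0.002, -0.008, 0, 0, 0]
    - [1, 0, -0.006, -0.022, 0, 0, 0]
    - [1, 0, -0.01, -0.04, 0, 0, 0]
    - [1, 0, -0.015, -0.06, 0, 0, 0]
    - [1, -0.001, -0.019, -0.08, 0, 0, 0]

```text
time_s: 8.05
ee_pos: [0.4361, 0.2649, 0.1505]
ee_rot: [1.873, 1.508, 0.666]
force: [-0.1, -0.3, -2.3]
gripper_width: 0.0324
```

Run:
```python
from h import *
o=get_obs();print(o["q"],o["force"],o["ee_pos"],o["gripper_width"])
# next: up to clear, less tilt
rel([.40,.20,.30],gt(70),5)
```

```text
[ 0.81157171 -0.1584221   2.30768899 -1.06518529  0.81518059  0.15756717] [-0.05298548 -0.34920074 -2.33738309] [0.43613754 0.26489112 0.15047504] 0.03236341421601513
dist mm 167.0 ang 27.9 full [-0.0716  0.0965 -0.1159] [27.9  0.   0.3]
[-0.0143, 0.0193, -0.0232] [5.6, 0.0, 0.1]
[-0.0287, 0.0386, -0.0464] [11.2, 0.0, 0.1]
[-0.043, 0.0579, -0.0695] [16.8, 0.0, 0.2]
[-0.0573, 0.0772, -0.0927] [22.3, 0.0, 0.3]
[-0.0716, 0.0965, -0.1159] [27.9, 0.0, 0.3]
```

carry_out:
  plan:
    - [1, -0.014, 0.019, -0.023, 5.6, 0, 0]
    - [1, -0.029, 0.039, -0.046, 11.2, 0, 0]
    - [1, -0.043, 0.058, -0.07, 16.8, 0, 0]
    - [1, -0.057, 0.077, -0.093, 22.3, 0, 0]
    - [1, -0.072, 0.096, -0.116, 28, 0, 0]

```text
time_s: 8.68
ee_pos: [0.3989, 0.2003, 0.3007]
ee_rot: [2.223, 1.793, 0.31]
force: [0.3, -0.6, -2.7]
gripper_width: 0.0328
```

```bash
cat >> h.py <<'E'
PL=frame([0,.207,-.978],[1,.01,0])
E
python3 - <<'E'
from h import *
o=get_obs();print(o["q"],o["ee_pos"],o["gripper_width"])
rel([.42,-.0,.30],PL,10)
E
```

```text
[ 0.44436976 -0.47794514  2.06557722 -0.21798726  1.28497144 -0.87988089] [0.39893785 0.20026735 0.30065104] 0.03281605804025712
dist mm 201.4 ang 82.5 full [-0.1913  0.059   0.0222] [26.7 -5.1 77.9]
[-0.0191, 0.0059, 0.0022] [2.7, -0.5, 7.8]
[-0.0383, 0.0118, 0.0044] [5.3, -1.0, 15.6]
[-0.0574, 0.0177, 0.0066] [8.0, -1.5, 23.4]
[-0.0765, 0.0236, 0.0089] [10.7, -2.0, 31.2]
[-0.0956, 0.0295, 0.0111] [13.3, -2.6, 39.0]
[-0.1148, 0.0354, 0.0133] [16.0, -3.1, 46.7]
[-0.1339, 0.0413, 0.0155] [18.7, -3.6, 54.5]
[-0.153, 0.0472, 0.0177] [21.3, -4.1, 62.3]
[-0.1721, 0.0531, 0.0199] [24.0, -4.6, 70.1]
[-0.1913, 0.059, 0.0222] [26.7, -5.1, 77.9]
```

carry_out:
  plan:
    - [1, -0.019, 0.006, 0.002, 2.7, -0.5, 7.8]
    - [1, -0.038, 0.012, 0.004, 5.3, -1, 15.6]
    - [1, -0.057, 0.018, 0.007, 8, -1.5, 23.4]
    - [1, -0.077, 0.024, 0.009, 10.7, -2, 31.2]
    - [1, -0.096, 0.03, 0.011, 13.3, -2.6, 39]

```text
time_s: 9.3
ee_pos: [0.4103, 0.0997, 0.2996]
ee_rot: [2.929, 1.027, 0.181]
force: [-0.6, -0.1, -3.0]
gripper_width: 0.0327
```

Run:
```python
from h import *
o=get_obs();print(o["q"],o["ee_pos"],o["gripper_width"])
rel([.45,-.08,.27],PL,5)
```

```text
[ 4.97934276e-02 -4.33933834e-01  2.00662860e+00  1.75950301e-03
  1.44819867e+00 -6.24737657e-01] [0.41029354 0.09972818 0.29964249] 0.03272162318861511
dist mm 186.4 ang 41.0 full [-0.0843  0.163   0.0328] [13.4 -2.7 38.6]
[-0.0169, 0.0326, 0.0066] [2.7, -0.5, 7.7]
[-0.0337, 0.0652, 0.0131] [5.4, -1.1, 15.4]
[-0.0506, 0.0978, 0.0197] [8.0, -1.6, 23.2]
[-0.0674, 0.1304, 0.0262] [10.7, -2.1, 30.9]
[-0.0843, 0.163, 0.0328] [13.4, -2.7, 38.6]
```

carry_out:
  plan:
    - [1, -0.017, 0.033, 0.007, 2.7, -0.5, 7.7]
    - [1, -0.034, 0.065, 0.013, 5.4, -1.1, 15.4]
    - [1, -0.051, 0.098, 0.02, 8, -1.6, 23.2]
    - [1, -0.067, 0.13, 0.026, 10.7, -2.1, 30.9]
    - [1, -0.084, 0.163, 0.033, 13.4, -2.7, 38.6]

```text
time_s: 9.93
ee_pos: [0.4517, -0.0797, 0.2708]
ee_rot: [-2.932, -0.015, -0.003]
force: [0.6, -0.8, -2.1]
gripper_width: 0.0327
```

Run:
```python
from h import *
o=get_obs();print(o["q"],o["ee_pos"],o["gripper_width"])
rel([.553,-.236,.12],PL,5)
C=R.from_rotvec(o["ee_rot"]).as_matrix();print(C.round(3))
```

```text
[-0.48530767 -0.16659991  1.86111125  0.18553135  1.54535825 -0.50962465] [ 0.45169623 -0.07974085  0.2708114 ] 0.032684877562745206
dist mm 239.6 ang 0.1 full [0.0992 0.1853 0.1151] [-0.  -0.1  0. ]
[0.0198, 0.0371, 0.023] [-0.0, -0.0, 0.0]
[0.0397, 0.0741, 0.0461] [-0.0, -0.0, 0.0]
[0.0595, 0.1112, 0.0691] [-0.0, -0.0, 0.0]
[0.0794, 0.1482, 0.0921] [-0.0, -0.1, 0.0]
[0.0992, 0.1853, 0.1151] [-0.0, -0.1, 0.0]
[[ 1.     0.011  0.001]
 [ 0.01  -0.978  0.208]
 [ 0.003 -0.208 -0.978]]
```

carry_out:
  plan:
    - [1, 0.02, 0.037, 0.023, 0, 0, 0]
    - [1, 0.04, 0.074, 0.046, 0, 0, 0]
    - [1, 0.06, 0.111, 0.069, 0, 0, 0]
    - [1, 0.079, 0.148, 0.092, 0, 0, 0]
    - [1, 0.099, 0.185, 0.115, 0, 0, 0]

```text
time_s: 10.55
ee_pos: [0.554, -0.2355, 0.1199]
ee_rot: [-2.933, -0.021, -0.004]
force: [0.7, 0.2, -1.8]
gripper_width: 0.0329
```

Run:
```python
from h import *
o=get_obs();print(o["q"],o["ee_pos"],o["gripper_width"])
c=cam("top"); d=cam("scene"); print("exp base centre top", proj(c,[[.553,-.236,.105]]),"scene",proj(d,[[.553,-.236,.105]]))
a=cv2.resize(c["frame"][125:230,285:385],None,fx=4,fy=4,interpolation=cv2.INTER_CUBIC)
u,v=proj(d,[[.553,-.236,.105]])[0].astype(int);print(u,v)
b=cv2.resize(d["frame"][v-65:v+40,u-50:u+50],None,fx=4,fy=4,interpolation=cv2.INTER_CUBIC)
cv2.imwrite("pics/above.png",np.hstack([a,b])[:,:,::-1])
```

```text
[-0.62756683  0.34210404  1.60957358  0.17441512  1.31638532 -0.69677148] [ 0.55403518 -0.23551466  0.11992018] 0.03288795314233593
exp base centre top [[342.28639946 191.8062358 ]] scene [[178.01135788 187.49324614]]
178 187
```

View pics/above.png

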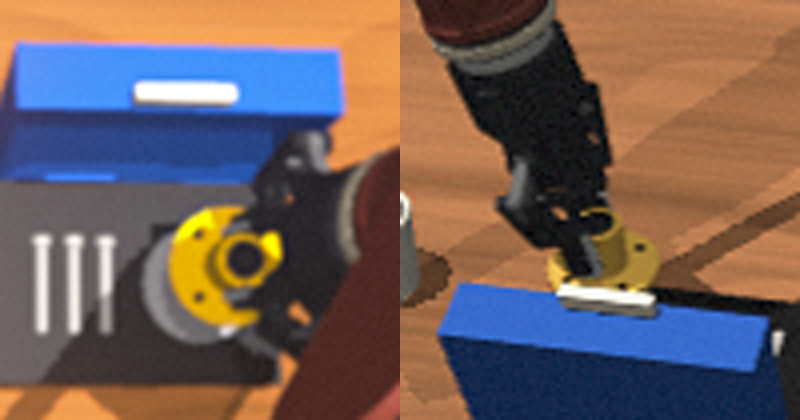

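Run:
```python
from h import *
o=get_obs();C=R.from_rotvec(o["ee_rot"]).as_matrix()
c=cam("top"); d=cam("scene")
b=o["ee_pos"]+C@np.array([-.0015,.0024,.0138]); nt=np.array([.0048,-.2067,-.978]); ax=C@nt; print("base",b,"axis",ax)
t=np.linspace(0,2*np.pi,73)
def ring(b,ax,h,r):
    F=frame(ax,[1,0,0]); return b+ax*h+r*(np.outer(np.cos(t),F[:,0])+np.outer(np.sin(t),F[:,1]))
for nm,cc,o_ ,sh in(("top",c,(285,125),0),("scene",d,(128,122),400)):
    for l,h,r in(("disctop",.007,.038),("discbot",0,.038),("mouth",.043,.017)):
        q=(proj(cc,ring(b,ax,h,r))-o_)*4+1.5+[sh,0]; print(nm,l,"u",q[:,0].min().round(),q[:,0].max().round(),"v",q[:,1].min().round(),q[:,1].max().round(),"c",q[:-1].mean(0).round(1))
```

```text
base [ 0.55057928 -0.23529912  0.10130802] axis [ 0.00719037 -0.00327562  0.99958466]
top disctop u 172.0 290.0 v 213.0 332.0 c [230.9 271.9]
top discbot u 169.0 286.0 v 214.0 333.0 c [227.9 273.3]
top mouth u 219.0 274.0 v 237.0 292.0 c [246.6 264.7]
scene disctop u 547.0 659.0 v 222.0 296.0 c [602.8 258.2]
scene discbot u 548.0 660.0 v 229.0 303.0 c [604.3 265.7]
scene mouth u 570.0 621.0 v 201.0 234.0 c [595.2 217.9]
```

carry_out:
  plan:
    - [1, -0.001, 0.005, 0.017, 0, 0, 0]
    - [1, -0.001, 0.009, 0.034, 0, 0, 0]
    - [1, -0.001, 0.013, 0.051, 0, 0, 0]
    - [1, -0.001, 0.0165, 0.068, 0, 0, 0]
    - [1, -0.001, 0.0165, 0.068, 0, 0, 0]

```text
time_s: 11.38
ee_pos: [0.5521, -0.2374, 0.049]
ee_rot: [-2.933, -0.019, -0.001]
force: [0.5, 0.5, -2.4]
gripper_width: 0.0329
```

Run:
```python
from h import *
o=get_obs();C=R.from_rotvec(o["ee_rot"]).as_matrix();print(o["ee_pos"],o["force"],C.round(3).tolist())
c=cam("top"); save(c,"low.png",(285,140,385,230),6)
t=np.linspace(0,2*np.pi,73);r=np.column_stack([np.cos(t),np.sin(t),0*t])
for l,p,rr in(("disc",[o["ee_pos"][0],o["ee_pos"][1]+.0012,o["ee_pos"][2]-.0116],.038),("mouth",[o["ee_pos"][0],o["ee_pos"][1]+.0012,o["ee_pos"][2]+.0244],.017),("rim",[.5528,-.2363,.024],.041),("floor",[.5528,-.2363,.014],.041)):
    q=(proj(c,np.array(p)+r*rr)-[285,140])*6+2.5; print(l,q.min(0).round(),q.max(0).round())
```

```text
[ 0.55206783 -0.23735113  0.04896318] [ 0.52611666  0.4966332  -2.35830946] [[1.0, 0.013, -0.001], [0.013, -0.978, 0.207], [0.002, -0.207, -0.978]]
disc [224. 250.] [390. 416.]
mouth [289. 285.] [366. 362.]
rim [212. 246.] [388. 423.]
floor [208. 249.] [382. 425.]
```

View pics/low.png

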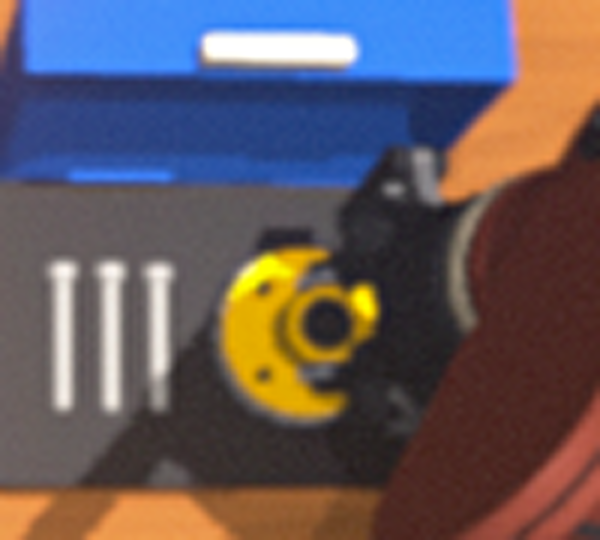

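carry_out:
  plan:
    - [1, 0.001, 0.002, 0, 0, 0, 0]
    - [1, 0.001, 0.003, 0.005, 0, 0, 0]
    - [1, 0.001, 0.004, 0.009, 0, 0, 0]
    - [1, 0.001, 0.0045, 0.0125, 0, 0, 0]
    - [1, 0.001, 0.0045, 0.0125, 0, 0, 0]

```text
time_s: 12.05
ee_pos: [0.5543, -0.24, 0.0377]
ee_rot: [-2.935, -0.019, -0.005]
force: [-0.7, -0.1, -1.4]
gripper_width: 0.0326
```

carry_out:
  plan:
    - [1, 0, 0.0005, 0.0015, 0, 0, 0]
    - [1, 0, 0.0005, 0.0015, 0, 0, 0]

```text
time_s: 12.3
ee_pos: [0.5546, -0.2405, 0.0366]
ee_rot: [-2.935, -0.019, -0.006]
force: [-0.2, 0.0, -1.6]
gripper_width: 0.0325
```

carry_out:
  plan:
    - [1, -0.0015, -0.001, 0, 0, 0, 0]
    - [1, -0.0015, -0.0005, 0.0015, 0, 0, 0]
    - [1, -0.0015, -0.0005, 0.002, 0, 0, 0]
    - [1, -0.0015, -0.0005, 0.002, 0, 0, 0]

```text
time_s: 12.8
ee_pos: [0.5531, -0.2395, 0.0346]
ee_rot: [-2.935, -0.019, -0.005]
force: [0.0, -0.2, -1.9]
gripper_width: 0.0328
```

carry_out:
  plan:
    - [1, 0, 0, 0.0015, 0, 0, 0]
    - [1, 0, 0, 0.0015, 0, 0, 0]

```text
time_s: 13.05
ee_pos: [0.5531, -0.2392, 0.0331]
ee_rot: [-2.935, -0.019, -0.005]
force: [-0.3, -0.1, -2.1]
gripper_width: 0.0328
```

Still hanging free; continuing in 1 mm steps until contact.

carry_out:
  plan:
    - [1, 0, 0, 0.001, 0, 0, 0]
    - [1, 0, 0, 0.001, 0, 0, 0]

```text
time_s: 13.3
ee_pos: [0.5531, -0.239, 0.0322]
ee_rot: [-2.935, -0.019, -0.005]
force: [0.1, -0.4, -1.5]
gripper_width: 0.0328
```

carry_out:
  plan:
    - [1, 0, 0, 0.001, 0, 0, 0]
    - [1, 0, 0, 0.001, 0, 0, 0]

```text
time_s: 13.55
ee_pos: [0.5531, -0.2388, 0.0312]
ee_rot: [-2.935, -0.019, -0.006]
force: [0.5, -0.1, -2.0]
gripper_width: 0.0325
```

carry_out:
  plan:
    - [1, 0, 0, 0.001, 0, 0, 0]
    - [1, 0, 0, 0.001, 0, 0, 0]

```text
time_s: 13.8
ee_pos: [0.5531, -0.2386, 0.0303]
ee_rot: [-2.935, -0.019, -0.006]
force: [0.4, -0.2, -1.8]
gripper_width: 0.0328
```

carry_out:
  plan:
    - [1, 0, 0, 0.001, 0, 0, 0]
    - [1, 0, 0, 0.001, 0, 0, 0]

```text
time_s: 14.05
ee_pos: [0.5531, -0.2384, 0.0293]
ee_rot: [-2.935, -0.019, -0.006]
force: [-0.0, 0.7, -2.6]
gripper_width: 0.033
```

carry_out:
  plan:
    - [1, 0, 0, 0.001, 0, 0, 0]
    - [1, 0, 0, 0.001, 0, 0, 0]

```text
time_s: 14.3
ee_pos: [0.5531, -0.2382, 0.0283]
ee_rot: [-2.935, -0.019, -0.005]
force: [0.6, -1.0, -1.9]
gripper_width: 0.0324
```

carry_out:
  plan:
    - [1, 0, 0, 0.001, 0, 0, 0]
    - [1, 0, 0, 0.001, 0, 0, 0]

```text
time_s: 14.55
ee_pos: [0.5531, -0.238, 0.0273]
ee_rot: [-2.935, -0.019, -0.005]
force: [0.0, -0.1, -2.2]
gripper_width: 0.0328
```

carry_out:
  plan:
    - [1, 0, 0, 0.001, 0, 0, 0]
    - [1, 0, 0, 0.001, 0, 0, 0]

```text
time_s: 14.8
ee_pos: [0.5533, -0.2381, 0.027]
ee_rot: [-2.936, -0.02, -0.006]
force: [-2.1, -1.1, 3.6]
gripper_width: 0.0329
```

carry_out:
  plan:
    - [1, 0, 0, 0.001, 0, 0, 0]
    - [1, 0, 0, 0.001, 0, 0, 0]

```text
time_s: 15.05
ee_pos: [0.5534, -0.2381, 0.0269]
ee_rot: [-2.936, -0.02, -0.006]
force: [-3.2, 0.5, 9.2]
gripper_width: 0.0329
```

carry_out:
  plan:
    - [1, 0, 0, 0.001, 0, 0, 0]
    - [1, 0, 0, 0.001, 0, 0, 0]

```text
time_s: 15.3
ee_pos: [0.5534, -0.2381, 0.0268]
ee_rot: [-2.936, -0.02, -0.006]
force: [-5.4, -0.2, 14.7]
gripper_width: 0.0325
```

Contact comes at TCP z = 0.027, which is the pocket floor at 0.014 plus the 13 mm grasp offset. Relaxing the push and releasing.

carry_out:
  plan:
    - [1, 0, 0, -0.002, 0, 0, 0]
    - [1, 0, 0, -0.002, 0, 0, 0]
    - [0.2, 0, 0, -0.002, 0, 0, 0]
    - [0.1, 0, 0, -0.002, 0, 0, 0]
    - [0, 0, 0, -0.002, 0, 0, 0]

```text
time_s: 15.92
ee_pos: [0.553, -0.2377, 0.026]
ee_rot: [-2.935, -0.019, -0.005]
force: [-0.2, 0.2, 0.9]
gripper_width: 0.0428
```

carry_out:
  plan:
    - [-0.2, 0, 0, 0, 0, 0, 0]
    - [-0.2, 0, 0, 0, 0, 0, 0]

```text
time_s: 16.18
ee_pos: [0.5532, -0.2378, 0.0263]
ee_rot: [-2.935, -0.019, -0.006]
force: [0.1, 0.5, 0.1]
gripper_width: 0.0515
```

Run:
```python
from h import *
c=cam("top"); d=cam("scene")
a=cv2.resize(c["frame"][140:230,285:385],None,fx=4,fy=4,interpolation=cv2.INTER_CUBIC)
b=cv2.resize(d["frame"][130:220,130:230],None,fx=4,fy=4,interpolation=cv2.INTER_CUBIC)
cv2.imwrite("pics/rel.png",np.hstack([a,b])[:,:,::-1])
```

```text
(no output)
```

View pics/rel.png

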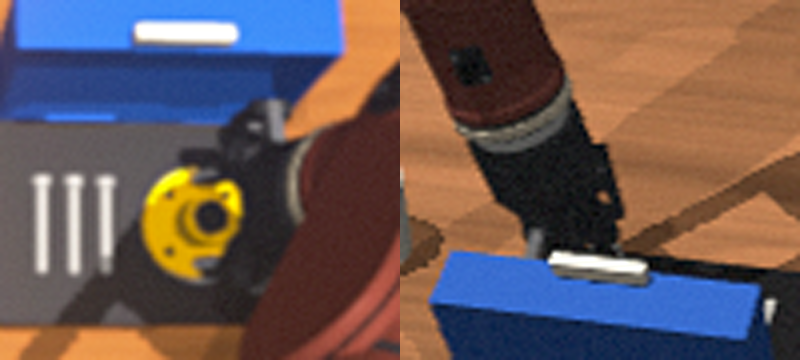

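The flange sits in the pocket with the mouth up. Withdrawing straight up.

carry_out:
  plan:
    - [-0.2, 0, -0.002, -0.01, 0, 0, 0]
    - [-0.2, 0, -0.006, -0.03, 0, 0, 0]
    - [-0.2, 0, -0.013, -0.06, 0, 0, 0]
    - [-0.2, 0, -0.021, -0.1, 0, 0, 0]
    - [-0.2, 0, -0.03, -0.145, 0, 0, 0]

```text
time_s: 16.9
ee_pos: [0.5523, -0.2382, 0.1772]
ee_rot: [-2.936, -0.019, -0.007]
force: [1.3, -0.4, 0.3]
gripper_width: 0.051
```

Run:
```python
from h import *
L=frame([0,0,-1],[0,1,0])
print(get_obs()["q"]); rel([.60,-.27,.30],frame([0,0,-1],[1,.01,0]),5)
c=cam("top"); save(c,"placed.png",(275,125,385,230),5.5)
t=np.linspace(0,2*np.pi,73);r=np.column_stack([np.cos(t),np.sin(t),0*t])
for l,p,rr in(("disc",[.5528,-.2363,.021],.038),("mouth",[.5528,-.2363,.057],.017)):
    q=(proj(c,np.array(p)+r*rr)-[275,125])*5.5+2.25; print(l,q.min(0).round(),q.max(0).round())
```

```text
[-0.63215882  0.28103879  1.57129587  0.16954239  1.41157502 -0.68251863]
dist mm 135.5 ang 11.8 full [ 0.048   0.0067 -0.1266] [-11.8  -0.3   0.2]
[0.0096, 0.0013, -0.0253] [-2.4, -0.1, 0.0]
[0.0192, 0.0027, -0.0506] [-4.7, -0.1, 0.1]
[0.0288, 0.004, -0.0759] [-7.1, -0.2, 0.1]
[0.0384, 0.0054, -0.1013] [-9.4, -0.3, 0.1]
[0.048, 0.0067, -0.1266] [-11.8, -0.3, 0.2]
disc [254. 314.] [403. 465.]
mouth [312. 347.] [381. 416.]
```

View pics/placed.png

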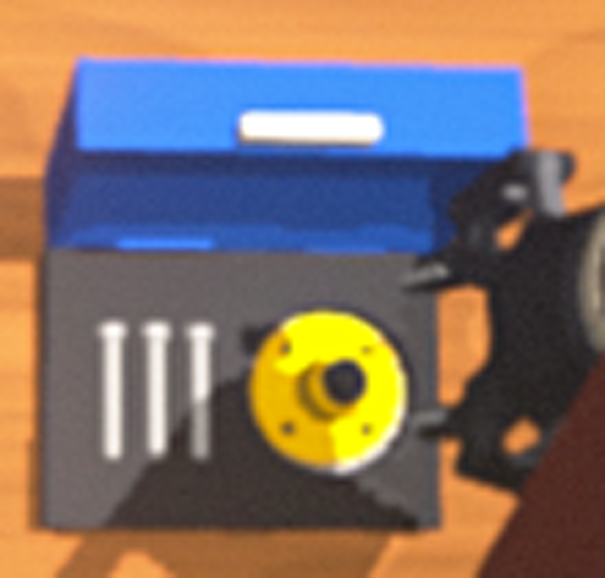

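carry_out:
  plan:
    - [0.5, 0.01, 0.001, -0.025, -2.4, 0, 0]
    - [1, 0.019, 0.003, -0.051, -4.7, 0, 0]
    - [1, 0.029, 0.004, -0.076, -7.1, 0, 0]
    - [1, 0.038, 0.005, -0.101, -9.4, 0, 0]
    - [1, 0.048, 0.007, -0.127, -11.8, 0, 0]

```text
time_s: 17.58
ee_pos: [0.6004, -0.2706, 0.3004]
ee_rot: [3.139, 0.019, 0.011]
force: [0.3, -1.5, 0.1]
gripper_width: 0.0001
```

Run:
```python
from h import *
print(get_obs()["q"],get_obs()["gripper_width"]); D=frame([0,0,-1],[1,.01,0]); rel([.745,-.19,.29],D,4)
c=cam("top"); print(atz(c,(535/1.5,178/1.5),.05),atz(c,(437/1.5,170/1.5),.05))
```

```text
[-0.5439309   0.26118527  1.34999727  0.00181544  1.52332567 -0.55641934] 8.032485408376224e-05
dist mm 165.8 ang 0.4 full [ 0.1455 -0.0788  0.0112] [ 0.1 -0.4  0.1]
[0.0364, -0.0197, 0.0028] [0.0, -0.1, 0.0]
[0.0727, -0.0394, 0.0056] [0.1, -0.2, 0.1]
[0.1091, -0.0591, 0.0084] [0.1, -0.3, 0.1]
[0.1455, -0.0788, 0.0112] [0.1, -0.4, 0.1]
[ 0.76378968 -0.29320352  0.05      ] [ 0.77302951 -0.11180256  0.05      ]
```

carry_out:
  plan:
    - [1, 0.036, -0.02, 0.003, 0, 0, 0]
    - [1, 0.073, -0.039, 0.006, 0, 0, 0]
    - [1, 0.109, -0.059, 0.008, 0, 0, 0]
    - [1, 0.1455, -0.079, 0.011, 0, 0, 0]

```text
time_s: 18.12
ee_pos: [0.7455, -0.1889, 0.2884]
ee_rot: [-3.141, -0.019, -0.01]
force: [-0.9, -0.5, -0.9]
gripper_width: -0.0003
```

carry_out:
  plan:
    - [1, 0, 0, 0.04, 0, 0, 0]
    - [1, 0, 0, 0.08, 0, 0, 0]
    - [1, 0, 0, 0.12, 0, 0, 0]
    - [1, 0, 0, 0.15, 0, 0, 0]
    - [1, 0, 0, 0.165, 0, 0, 0]

```text
time_s: 18.75
ee_pos: [0.7443, -0.1892, 0.1203]
ee_rot: [-3.14, -0.019, -0.004]
force: [-0.0, -0.3, 1.3]
gripper_width: -0.0001
```

Run:
```python
from h import *
o=get_obs();print(o["q"],o["ee_pos"],o["force"])
for x,z in((.70,.125),(.672,.127),(.64,.132),(.597,.125),(.561,.102),(.53,.066)):
    C=R.from_rotvec(o["ee_rot"]).as_matrix();print((C.T@(np.array([x,-.19,z])-o["ee_pos"])).round(4))
```

```text
[-0.3524601   0.64010844  1.18203833  0.0024751   1.3177883  -0.36547247] [ 0.7443052  -0.18916867  0.12034425] [-0.04878161 -0.25374573  1.25149884]
[-0.0443  0.0003 -0.0048]
[-0.0723 -0.0001 -0.0068]
[-0.1043 -0.0005 -0.0119]
[-0.1473 -0.001  -0.005 ]
[-0.1833 -0.0014  0.0179]
[-0.2144 -0.0017  0.0538]
```

carry_out:
  plan:
    - [1, -0.015, 0, -0.002, 0, 0, 0]
    - [1, -0.03, 0, -0.004, 0, 0, 0]
    - [1, -0.044, 0, -0.005, 0, 0, 0]
    - [1, -0.058, 0, -0.006, 0, 0, 0]
    - [1, -0.072, 0, -0.007, 0, 0, 0]

```text
time_s: 19.38
ee_pos: [0.6753, -0.191, 0.1322]
ee_rot: [3.14, 0.02, 0.018]
force: [2.3, 0.2, 2.8]
gripper_width: 0.0004
```

carry_out:
  plan:
    - [1, -0.011, 0, -0.002, 0, 0, 0]
    - [1, -0.022, 0, -0.004, 0, 0, 0]
    - [1, -0.032, 0, -0.005, 0, 0, 0]
    - [1, -0.043, 0, -0.004, 0, 0, 0]
    - [1, -0.054, 0, -0.002, 0, 0, 0]

```text
time_s: 20.0
ee_pos: [0.6187, -0.1911, 0.1306]
ee_rot: [-3.141, -0.02, -0.008]
force: [1.9, 0.4, 3.7]
gripper_width: -0.0001
```

carry_out:
  plan:
    - [1, -0.011, 0, 0.003, 0, 0, 0]
    - [1, -0.022, 0, 0.006, 0, 0, 0]
    - [1, -0.034, 0, 0.013, 0, 0, 0]
    - [1, -0.046, 0, 0.021, 0, 0, 0]
    - [1, -0.058, 0, 0.029, 0, 0, 0]

```text
time_s: 20.62
ee_pos: [0.5605, -0.1917, 0.1003]
ee_rot: [-3.141, -0.02, -0.007]
force: [1.5, -1.1, 1.0]
gripper_width: 0.0
```

carry_out:
  plan:
    - [1, -0.008, 0, 0.008, 0, 0, 0]
    - [1, -0.016, 0, 0.016, 0, 0, 0]
    - [1, -0.024, 0, 0.023, 0, 0, 0]
    - [1, -0.03, 0, 0.029, 0, 0, 0]
    - [1, -0.035, 0, 0.033, 0, 0, 0]

```text
time_s: 21.25
ee_pos: [0.5264, -0.1922, 0.0678]
ee_rot: [-3.141, -0.02, -0.008]
force: [1.0, 0.5, 2.0]
gripper_width: -0.0001
```

carry_out:
  plan:
    - [1, -0.002, 0, 0.002, 0, 0, 0]
    - [1, -0.002, 0, 0.002, 0, 0, 0]

```text
time_s: 21.5
ee_pos: [0.5247, -0.1923, 0.0662]
ee_rot: [-3.141, -0.02, -0.008]
force: [0.4, -0.2, -0.2]
gripper_width: 0.0001
```

carry_out:
  plan:
    - [1, 0, 0, 0.001, 0, 0, 0]
    - [1, 0, 0, 0.001, 0, 0, 0]

```text
time_s: 21.75
ee_pos: [0.5249, -0.1923, 0.066]
ee_rot: [-3.141, -0.02, -0.007]
force: [-2.3, 1.7, 6.1]
gripper_width: 0.0001
```

carry_out:
  plan:
    - [1, 0, 0, 0.001, 0, 0, 0]
    - [1, 0, 0, 0.001, 0, 0, 0]

```text
time_s: 22.0
ee_pos: [0.5249, -0.1924, 0.0659]
ee_rot: [-3.141, -0.02, -0.007]
force: [-6.7, 3.1, 14.2]
gripper_width: 0.0002
```

Hard stop at z = 0.066, which is the closed height. Lifting clear and checking.

carry_out:
  plan:
    - [1, 0, 0, -0.01, 0, 0, 0]
    - [1, 0, 0, -0.04, 0, 0, 0]
    - [1, -0.03, 0, -0.09, 0, 0, 0]
    - [1, -0.06, 0, -0.14, 0, 0, 0]
    - [1, -0.08, 0, -0.19, 0, 0, 0]

```text
time_s: 22.62
ee_pos: [0.4427, -0.1932, 0.2554]
ee_rot: [-3.141, -0.02, -0.008]
force: [0.2, -0.1, 0.6]
gripper_width: -0.0001
```

carry_out:
  plan:
    - [1, -0.04, 0, 0, 0, 0, 0]
    - [1, -0.04, 0.05, 0, 0, 0, 0]
    - [1, -0.04, 0.1, 0, 0, 0, 0]
    - [1, -0.04, 0.15, 0, 0, 0, 0]
    - [1, -0.04, 0.2, 0, 0, 0, 0]

```text
time_s: 23.25
ee_pos: [0.4063, -0.3955, 0.2539]
ee_rot: [3.141, 0.02, 0.009]
force: [1.1, -0.7, 0.8]
gripper_width: 0.0
```

Run:
```python
from h import *
c=cam("scene"); save(c,"end.png",None,1.5)
X=(.5521,-.1913); cs=[[-.07,.1,.066],[-.07,-.1,.066],[.07,-.1,.066],[.07,.1,.066]]
print((proj(c,[[X[0]+a-.0152*b,X[1]+b+.0152*a,z] for a,b,z in cs])*1.5).round(), get_obs()["force"])
```

```text
[[354. 280.]
 [254. 270.]
 [229. 320.]
 [337. 332.]] [-4.09910807 -0.83531432  1.76056111]
```

View pics/end.png

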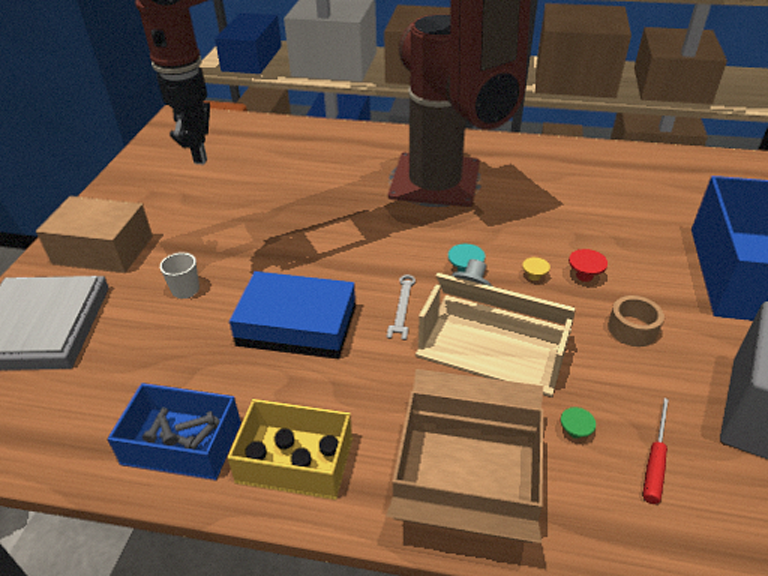

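The lid corners, at about (354,281), (254,272), (232,320) and (337,330), match the closed prediction. The grey flange, cup, wrench and tape roll have not moved.

carry_out:
  plan:
    - [1, 0, 0, 0, 0, 0, 0]
    - [1, 0, 0, 0, 0, 0, 0]
    - [1, 0, 0, 0, 0, 0, 0]

```text
time_s: 23.68
ee_pos: [0.4067, -0.3928, 0.2539]
ee_rot: [-3.141, -0.022, -0.009]
force: [-0.3, -0.9, 0.2]
gripper_width: 0.0
```

```bash
python3 -c "
from cell import *
print(sign_off())"
```

```text
the job is handed in; nothing more can be done
None
```

The yellow flange is in the round pocket, disc down and socket up. I let go of it, closed the blue lid fully and handed the job in at about 24 s, inside the 64 s limit.

- **Grasp:** I gripped the socket about 12° off its axis, because joint 4 reached its limit on the aligned approach. When the gripper closed, the fingertips pressed on the disc with about 7 N.
- **Placing:** The disc touched down at the height expected for the pocket floor. The push reached about 15 N as I felt for contact in 1 mm steps, and I backed off before opening. The picture after release matched the expected outline to within about 3 mm.
- **Lid:** It stopped hard at 66 mm above the bench, the closed height, under about 16 N. Its corners in the final picture agree with the closed prediction to about 2 mm.
- **Other items:** The grey flange, cup, wrench and tape roll look unmoved in the final picture, and the arm is clear of everything.

No check failed. The flange position calculated from the grasp was about 4 mm off in x before placing, so I corrected it from the images.

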